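# Ease a card press back one notch

### The arm

A 7-joint arm with a two-finger parallel gripper is mounted at the origin on the work surface. World frame = base frame: x ahead of the robot, y to its left, z up, the work surface at z = 0. Lengths are in mm, angles in rad, forces in N, time in s.
With the tool pointing down it reaches from about 350 to 900 mm from the base axis. Payload 8.1 kg.
Tool frame: the origin (TCP) lies at the very end of the fingers, on their centre line; the grasp point (between the pads) lies 19 mm behind it (manip.grasp_offset is the distance from the TCP to the grasp point, in mm); z points along the fingers, y is the line along which they close (so a half turn about z gives the same grasp; the last joint's range is limited). The gripper opens to 92 mm and grips with 3 to 60 N. Pads are 19 mm wide; open, the fingers measure 130 mm over their backs; the gripper's body (75 mm by 190 mm) begins 47 mm behind the grasp point.
Start: joints at [-1.344, 0.434, 0.025, 1.573, -0.012, 1.134, -0.075], TCP at [202.436, 591.322, 226.742] pointing down, gripper open.
Joint ranges: [-2.62, 2.62], [-0.44, 2.09], [-1.27, 1.32], [0.08, 2.57], [-1.32, 4.46], [0.12, 2], [-2.74, 2.74]. Speed limits (rad/s): [2.22, 2.22, 3.01, 3.01, 3.14, 3.14, 3.14].

### API

Orientations are given as a 3x3 rotation matrix whose columns are the frame's x, y, z axes.
In Python, from plant import manip, imaging, workorder gives the robot as it stands.
- The arm moves only by the tool jog_arm, never from a script. Its argument "plan" is a list of rows, each a list of 2 entries, a list of its own where there are three numbers: the shift along the tool's x, y, z each as a share of 50 cm, from -1 to 1, then the turn, a rotation vector about the tool's x, y, z each as a share of 180 degrees, from -1 to 1. A call has 1 to 5 rows; each row is the pose to reach, as a shift and turn from the pose commanded when the call began, along the tool's axes at that moment, turning the shorter way round; what a row does not reach only later rows make up. A row lasts 1/12 s, in which the tool goes at most 41.7 mm and 7.16 degrees, less where a joint would pass 70% of its speed; a pose out of reach is approached as far as the arm can. A call with a number of a shift or a turn outside -1 to 1 is refused whole. A call with a gripper value outside its range is refused whole. "fingers" is the opening, from 0 (shut) to 1 (fully open), set as the call begins (left out, the last holds). The fingers move at their own pace and stop on an object; "squeeze" is the grip in N (left out, the last holds). Time passes only in rows, so rows that repeat a pose let the fingers close. It gives the time, the measured TCP pose, the force, the opening and the grip force at its end, in the units of the state.
- manip.read_state(): the state, without advancing time (a new reading comes with each control period).
- imaging.read_camera(name): name is "scene" or "top" or "wrist"; returns a dict with "color" (420x560x3 uint8, red, green, blue), "vfov" (degrees; the focal length in pixels is half the picture's height over the tangent of half this angle, whatever the lens; pixels are square), "cx", "cy" (the principal point, pixels), "k1" (the pictures are not rectified: a ray, as slopes to the right and down, at radius r is drawn at 1 + k1 r^2 times it, then the intrinsics apply), "cam_to_world" (4x4, takes a point from camera to world coordinates); the wrist camera has in their place "T_tool_cam" (4x4, takes a point from camera to tool coordinates, whose origin is the TCP and whose axes are the flange's). Camera axes: x right, y up, looking along -z (the intrinsics and any distortion apply to the point x, -y, -z); pixel columns grow to the right and rows downward; lengths in mm; the calibration is good to about 2 mm. A picture is of the moment at which its call begins: read the wrist's pose just before it. There is no depth.
- workorder.job_done(): hands the job in; it is judged then, once.
The state is a dict: "time_s": time; "qpos": joint angles; "qd": joint speeds; "tau": joint torques, N m; "position": TCP position; "orientation": TCP orientation; "ft_force": force on the tool from outside, world axes, zero at the start; "ft_torque": the same for the moment, N m; "width": opening from 0.0 (shut) to 1.0 (fully open); "grasp_force": force on a finger pad.
Only numpy, scipy, OpenCV 4.12 (cv2) and the standard library are available. Lean on these libraries where they do the work, as an engineer would, in place of code of your own. Each camera call takes 0.05 s, during which the arm holds its last target. There are 200 camera calls.

### The job

Ease the little roller press back by one notch with gentle pushes of the fingertips, squeezing and forcing nothing: push the yellow pawl's thumb tab away from the brass ratchet wheel so that the pawl lifts clear of the teeth, then push the star wheel's red-knobbed spoke over towards the pawl's side by exactly one tooth, and then push the thumb tab back so that the pawl drops fully into the next gap. Leave the bottle, tape roll and cup where they stand, and finish clear of everything.

Things in the scene. Friction and masses are not known exactly. Their poses are not given: they have to be found in the camera images.
- press: Small green bench press, fixed. Origin: centre of the underside of its base (170 x 240 x 15 mm). Its x axis runs along the axle (away from the robot at yaw 0), y left, z up; offsets below are mm in these press axes. Two green cheeks (x -60 to -50 and 37 to 47, y -45 to 45) reach up to z 190; the pawl bracket (x 37 to 47) up to z 192 and out to y 105.
- ratchet (a point): Centre of the brass ratchet wheel, on the axle: press x 60, y 0, z 130. The wheel is 14 mm thick, with 8 teeth (a notch is 45 degrees), tip radius 68, root radius 50. The yellow pawl lies in the same plane, above it and to its +y side.
- wheel (a joint): Angle (rad) of star wheel, ratchet wheel and roller, turning as one. Grows as it turns backward: the top moves to press +y, the pawl's side. Starts between -0.12 and 0.12; one notch back is 0.785. The pawl can seat fully with the wheel within about 0.15 of 0 or 0.785; seated, it blocks backward turning. Stiff (about 0.25 N m), balanced: stays where it is left.
- pawl (a joint): Angle (rad) of the pawl about its pivot, parallel to press x, at x 60, y 85, z 185. 0 = fully seated in a gap (at a stop); grows as the pawl lifts, up to 0.9. Its nose clears the teeth from about 0.2. The hinge is stiff (about 0.1 N m): the pawl stays where it is left, raised or lowered.
- thumb_tab (a point): Middle of the top edge of the pawl's thumb tab: yellow plate 24 mm wide (press x), 8 mm thick (y), upright over the pivot when seated, its top 58 mm above the pivot (z 243). Wide over its top 30 mm, 12 mm below. Pushing it to press +y lifts the pawl, to -y lowers it. The pawl arm runs from the pivot towards -y, its upper face 12 mm above the pivot.
- pawl_nose (a point): Middle of the underside of the pawl's nose (8 mm wide along y), 85 mm from the pivot on the -y side; seated, it is in a gap at the top of the ratchet wheel.
- red_knob (a point): Centre of the red ball knob (22 mm) ending the star wheel's uppermost spoke, at press x -75, 122 mm from the axle. Four 12 mm round spokes stand 90 degrees apart; the other knobs are black. At wheel angle 0 this spoke leans 22.5 degrees from upright towards press -y; one notch back, 22.5 degrees towards +y.
- bottle: Amber bottle with black cap, 50 mm wide, 110 mm tall, loose; origin at the centre of its underside. Bystander.
- tape: Blue roll of tape lying flat, 90 mm outside diameter, 25 mm high, loose; origin at the centre of its underside. Bystander.
- cup: White cup, 72 mm wide at the rim, 80 mm tall, loose; origin at the centre of its underside. Bystander.

How it is judged (in metres and radians):
On the way, in this order (a step that is already met when the one before it is completed fails the run):
1. the pawl is lifted clear of the teeth, the wheel still in its first notch (value of joint pawl above 0.18 rad and value of joint wheel below 0.4 rad), for 0.2 s.
2. with the pawl up, the wheel has been pushed back one notch (value of joint pawl above 0.12 rad and value of joint wheel between 0.585 and 0.985 rad), for 0.2 s.
At the end, for the whole second after the job is handed in: The wheel stands one notch (0.785 rad, within 0.2) back from its zero, at rest, and the pawl is down in the gap (pawl angle below 0.06 rad) (value of joint pawl below 0.06 rad and value of joint wheel between 0.585 and 0.985 rad and velocity of joint wheel between -0.05 and 0.05 rad/s); the robot touches nothing.
It fails at once if the press was squeezed or forced instead of gently pushed (contact force between the fingers and press above 45 N).
It fails at once if the wheel was pushed back more than one and a half notches (value of joint wheel above 1.18 rad).
It fails at once if the wheel was turned forward instead (value of joint wheel below -0.5 rad).
It fails at once if the bottle, tape roll or cup was moved or lifted (distance of any of bottle, tape, cup from where it was at the start of the episode above 0.03 m).
It also fails if it takes over 54 s, if anything falls off the work surface, if the arm or the gripper's body presses on something with over 40 N, if the wrist force passes 120 N, or if a joint passes its speed limit or range.

## Working session

There is one attempt and no reset: what is moved stays moved. The work goes in short steps, Python scripts to look and compute and a tool call to move; the robot and the scene stay as the last step left them, time stands still between calls to the robot, and variables do not carry over. Pictures are saved under pics/ and viewed, at most 10 in all, crops included, and the job is handed in when it is done.

Besides the shell and the picture viewer there is one more tool, called after ">>>" as name(argument=value, ...) on one line, values as JSON. jog_arm: Moves the arm, as the interface text tells. Its arguments: {"type":"object","properties":{"plan":{"type":"array"},"fingers":{"type":"number"},"squeeze":{"type":"number"}},"required":["plan"]}

```bash
ls; mkdir -p pics; python3 - <<'E'
from plant import manip, imaging
import cv2,numpy as np
s=manip.read_state();print(s['time_s'],s['position'],np.round(s['orientation'],3),s['ft_force'])
for n in("scene","top"):
    c=imaging.read_camera(n);cv2.imwrite(f'pics/{n}0.png',c['color'][...,::-1]);print(n,c['vfov'],c['cx'],c['cy'],c['k1'],np.round(c['cam_to_world'],3))
E
```

```text
pics
0.0 [202.29695329 590.80243241 225.95063196] [[-0.946  0.324 -0.   ]
 [ 0.324  0.946 -0.002]
 [-0.    -0.002 -1.   ]] [-4.96485447e-02  5.09063402e-01 -1.62024109e-04]
scene 50.83764103644559 277.8800173736322 201.39813663201852 -0.004987336818123481 [[ 3.520000e-01 -7.500000e-01  5.600000e-01  1.156872e+03]
 [ 9.360000e-01  2.780000e-01 -2.160000e-01 -2.462830e+02]
 [ 6.000000e-03  6.000000e-01  8.000000e-01  9.871890e+02]
 [ 0.000000e+00  0.000000e+00  0.000000e+00  1.000000e+00]]
top 57.2746453012164 276.58836348762355 214.50519956613948 -0.011496900921733182 [[-2.60000e-02  9.94000e-01 -1.07000e-01  4.91327e+02]
 [-9.99000e-01 -3.00000e-02 -2.90000e-02 -2.64860e+01]
 [-3.20000e-02  1.06000e-01  9.94000e-01  9.82482e+02]
 [ 0.00000e+00  0.00000e+00  0.00000e+00  1.00000e+00]]
```

View pics/scene0.png

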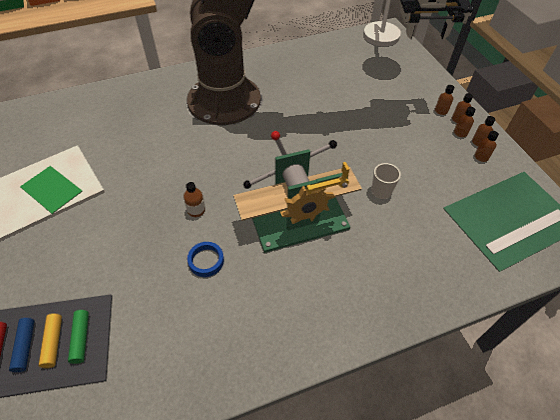

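View pics/top0.png

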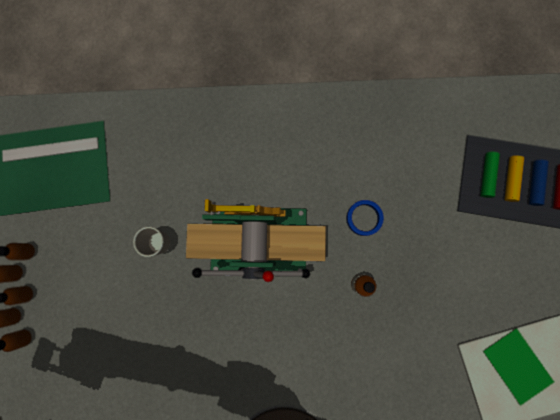

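```bash
cat > h.py <<'E'
from plant import manip, imaging
import cv2,numpy as np
def cam(n):
    s=manip.read_state(); c=imaging.read_camera(n)
    if n=='wrist':
        T=np.eye(4);T[:3,:3]=s['orientation'];T[:3,3]=s['position'];c['cam_to_world']=T@c['T_tool_cam']
    c['f']=210/np.tan(np.radians(c['vfov']/2)); return c
def ray(c,u,v):
    d=np.array([(u-c['cx'])/c['f'],(v-c['cy'])/c['f']]);x=d.copy()
    for _ in range(10): x=d/(1+c['k1']*(x@x))
    M=np.array(c['cam_to_world']);r=M[:3,:3]@[x[0],-x[1],-1];return M[:3,3],r/np.linalg.norm(r)
def proj(c,p):
    M=np.array(c['cam_to_world']);q=M[:3,:3].T@(np.array(p)-M[:3,3]);x=np.array([q[0],-q[1]])/-q[2]
    x=x*(1+c['k1']*(x@x));return x*c['f']+[c['cx'],c['cy']]
def tri(*cps):
    A=0;b=0;L=[ray(c,*p) for c,p in cps]
    for o,d in L:
        P=np.eye(3)-np.outer(d,d);A=A+P;b=b+P@o
    x=np.linalg.solve(A,b);return x,[round(float(np.linalg.norm((np.eye(3)-np.outer(d,d))@(x-o))),1) for o,d in L]
def plane(c,p,z):
    o,d=ray(c,*p);return o+d*(z-o[2])/d[2]
def blobs(c,kind,box):
    h=cv2.cvtColor(c['color'],cv2.COLOR_RGB2HSV);H,S,V=[h[...,i].astype(int) for i in range(3)]
    m={'red':((H<6)|(H>174))&(S>150)&(V>70),'black':(V<32),'yellow':(H>18)&(H<30)&(S>170)&(V>110)}[kind]
    k=np.zeros_like(m);x0,y0,x1,y1=box;k[y0:y1,x0:x1]=1;m=(m&k).astype(np.uint8)
    n,l,st,ce=cv2.connectedComponentsWithStats(m)
    return [(int(a[4]),a[:4].tolist(),np.round(q,1).tolist()) for a,q in zip(st[1:],ce[1:]) if a[4]>5],m
E
python3 - <<'E'
from h import *
S=cam('scene');T=cam('top')
for c,n,b in((S,'scene',(225,120,375,225)),(T,'top',(185,190,335,290))):
    for k in('red','black','yellow'): print(n,k,blobs(c,k,b)[0])
a=cv2.resize(S['color'][120:260,225:375],None,fx=4,fy=4,interpolation=2)
b=cv2.resize(T['color'][190:290,180:335],None,fx=5,fy=5,interpolation=2)
cv2.imwrite('pics/a.png',a[...,::-1]);cv2.imwrite('pics/b.png',b[...,::-1])
E
```

```text
scene red [(57, [271, 131, 9, 8], [275.0, 134.6])]
scene black [(40, [329, 140, 8, 8], [332.7, 144.0]), (37, [244, 181, 7, 7], [246.9, 184.3]), (63, [302, 203, 14, 10], [309.2, 207.6])]
scene yellow [(25, [343, 162, 6, 8], [345.6, 165.7]), (149, [307, 178, 35, 12], [323.6, 183.4])]
top red [(84, [263, 272, 10, 10], [267.6, 276.3])]
top black [(104, [234, 219, 45, 6], [258.4, 221.2]), (35, [218, 260, 11, 7], [222.5, 262.9]), (7, [240, 260, 6, 2], [242.4, 260.9]), (45, [262, 260, 15, 7], [270.4, 262.0]), (42, [239, 267, 9, 11], [243.6, 270.7]), (65, [302, 267, 8, 11], [305.5, 272.3]), (69, [192, 268, 10, 10], [196.6, 272.3]), (46, [256, 268, 17, 5], [262.1, 269.8])]
top yellow [(35, [205, 199, 3, 12], [206.0, 204.7]), (197, [216, 205, 38, 7], [235.1, 208.0]), (9, [257, 207, 2, 5], [257.6, 208.8]), (22, [273, 209, 6, 4], [275.5, 210.5]), (12, [280, 211, 5, 5], [282.7, 213.9]), (7, [225, 212, 5, 2], [227.1, 212.4])]
```

View pics/a.png

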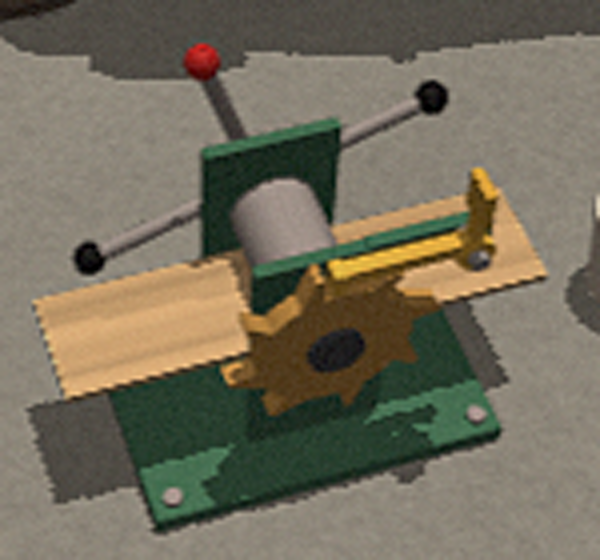

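View pics/b.png

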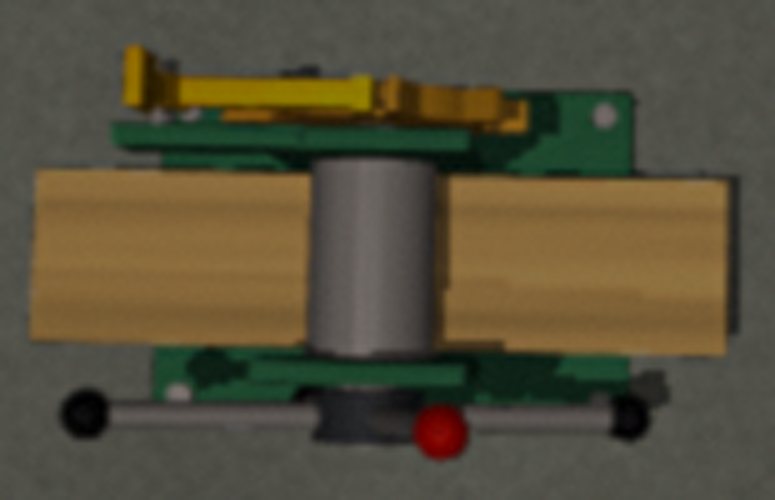

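```bash
python3 - <<'E'
from h import *
S=cam('scene');T=cam('top')
P={}
for n,s,t in(('red',(275,134.8),(267.6,276.3)),('bL',(332.7,144),(196.6,272.3)),('bR',(246.9,184.3),(305.5,272.3)),('tabtop',(346,163.2),(206.8,205))):
    P[n],e=tri((S,s),(T,t));print(n,P[n].round(1),e)
ax=(P['bL']+P['bR'])/2;print('axle',ax)
d=P['bL']-P['bR'];print('spoke elev',np.degrees(np.arctan2(d[2],np.hypot(*d[:2]))),'len',np.linalg.norm(d))
yaw1=np.arctan2(-d[0],d[1]);v=P['tabtop'][:2]-ax[:2]
yaw2=np.arctan2(v[1],v[0])-np.arctan2(85,135);print('yaw',yaw1,yaw2)
yaw=(yaw1+yaw2)/2
# base corners: near-right & front from bolts in top/scene
for y in(yaw1,yaw2):
  x=np.array([np.cos(y),np.sin(y)]);print('press origin',ax[:2]+75*x)
r=P['red']-ax;yv=np.array([-np.sin(yaw),np.cos(yaw)]);print('red angle fwd deg',np.degrees(np.arctan2(-(r[:2]@yv),r[2])),np.linalg.norm(r))
E
```

```text
red [453.5  15.3 249. ] [0.1, 0.1]
bL [461.5 169.5 171.1] [0.6, 0.6]
bR [452.5 -62.4  96.4] [0.4, 0.4]
tabtop [593.1 131.  250.2] [1.6, 1.6]
axle [457.01695527  53.56081893 133.7453969 ]
spoke elev 17.839745563521586 len 243.82232505043413
yaw -0.038636592564344895 -0.04470528990154787
press origin [531.96098275  50.66379539]
press origin [531.94202164  50.2090389 ]
red angle fwd deg 18.43962995013359 121.49799225884644
```

>>> jog_arm(plan=[[[-0.06, -0.04, -0.04], [0, 0, 0.03]], [[-0.12, -0.08, -0.08], [0, 0, 0.06]], [[-0.18, -0.12, -0.12], [0, 0, 0.09]], [[-0.24, -0.16, -0.16], [0, 0, 0.12]], [[-0.3, -0.2, -0.2], [0, 0, 0.15]]], fingers=0)

```text
time_s: 0.72
position: [312.7, 446.5, 327.7]
orientation: [[-0.693, 0.721, -0.0], [0.721, 0.693, 0.0], [0.0, 0.0, -1.0]]
ft_force: [0.6, 0.7, 0.8]
width: 0.685
grasp_force: 0.0
```

>>> jog_arm(plan=[[[-0.08, -0.008, 0], [0, 0, 0.03]], [[-0.16, -0.016, 0], [0, 0, 0.06]], [[-0.24, -0.024, 0], [0, 0, 0.09]], [[-0.32, -0.032, 0], [0, 0, 0.12]], [[-0.4, -0.04, 0], [0, 0, 0.15]]])

```text
time_s: 1.13
position: [437.6, 288.8, 327.1]
orientation: [[-0.29, 0.957, 0.0], [0.957, 0.29, 0.001], [0.001, 0.001, -1.0]]
ft_force: [0.7, 0.1, -0.5]
width: 0.326
grasp_force: 0.0
```

```bash
cat > go.py <<'E'
import sys
from h import *
s=manip.read_state();R=np.array(s['orientation']);p=np.array(s['position'])
yaw=-.041;O=np.array([532,50.4,0]);Rp=np.array([[np.cos(yaw),-np.sin(yaw),0],[np.sin(yaw),np.cos(yaw),0],[0,0,1]])
print('t',s['time_s'],'press pos',(Rp.T@(p-O)).round(1),'F press',(Rp.T@s['ft_force']).round(1),'w',s['width'])
G=np.c_[Rp[:,1],Rp[:,0],[0,0,-1]]
print('turn share',(cv2.Rodrigues(R.T@G)[0].ravel()/np.pi).round(4))
if len(sys.argv)>3:
    t=O+Rp@np.array([float(a) for a in sys.argv[1:4]]);print('shift share',(R.T@(t-p)/500).round(4))
E
python3 go.py 60 45 330
```

```text
t 1.1333 press pos [-104.1  234.3  327.1] F press [ 0.7  0.1 -0.5] w 0.32623619118694575
turn share [ 1.000e-04 -2.000e-04  1.066e-01]
shift share [-0.4656  0.1855 -0.0061]
```

>>> jog_arm(plan=[[[-0.07, 0.028, 0], [0, 0, 0.03]], [[-0.14, 0.056, 0], [0, 0, 0.06]], [[-0.21, 0.084, 0], [0, 0, 0.09]], [[-0.28, 0.112, 0], [0, 0, 0.107]], [[-0.35, 0.14, 0], [0, 0, 0.107]]])

```text
time_s: 1.55
position: [555.9, 142.4, 326.9]
orientation: [[0.041, 0.999, 0.0], [0.999, -0.041, 0.0], [0.0, 0.0, -1.0]]
ft_force: [-0.1, 0.3, -0.1]
width: 0.009
grasp_force: 0.0
```

```bash
python3 go.py 60 45 300
```

```text
t 1.55 press pos [ 20.2  92.9 326.9] F press [-0.1  0.3 -0.1] w 0.009275864779294773
turn share [ 0.0001 -0.0001 -0.    ]
shift share [-0.0959  0.0797  0.0539]
```

>>> jog_arm(plan=[[[-0.05, 0.04, 0.02], [0, 0, 0]], [[-0.1, 0.08, 0.04], [0, 0, 0]], [[-0.1, 0.08, 0.04], [0, 0, 0]]])

```text
time_s: 1.8
position: [595.0, 85.1, 305.0]
orientation: [[0.046, 0.999, -0.001], [0.999, -0.046, -0.004], [-0.005, -0.0, -1.0]]
ft_force: [-1.6, -0.9, -0.2]
width: 0.004
grasp_force: 0.0
```

```bash
python3 go.py; python3 - <<'E'
from h import *
from go import O,Rp
c=cam('wrist');cv2.imwrite('pics/w1.png',c['color'][...,::-1])
for n,p in(('tab1',(48,85,243)),('tab2',(72,85,243)),('red',(-75,-38,246)),('nose',(60,4,191))):print(n,proj(c,O+Rp@np.array(p)).round(0))
E
```

```text
t 1.8 press pos [ 61.6  37.2 305. ] F press [-1.6 -0.9 -0.2] w 0.0038830263070328878
turn share [-0.0002  0.0014 -0.0016]
t 1.8 press pos [ 61.6  37.2 305. ] F press [-1.6 -0.9 -0.2] w 0.0038830263070328878
turn share [-0.0002  0.0014 -0.0016]
tab1 [261. 165.]
tab2 [294. 165.]
red [119. 312.]
nose [278. 241.]
```

View pics/w1.png

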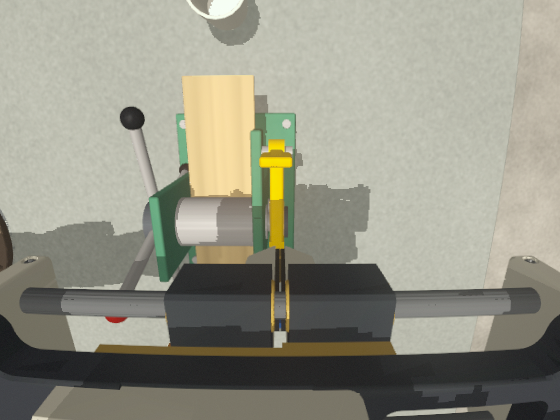

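>>> jog_arm(plan=[[[0, 0, 0.06], [0, 0, 0]], [[0, 0, 0.12], [0, 0, 0]], [[0, 0, 0.166], [0, 0, 0]], [[0, 0, 0.166], [0, 0, 0]], [[0, 0, 0.166], [0, 0, 0]]])

```text
time_s: 2.27
position: [592.3, 93.4, 223.5]
orientation: [[0.037, 0.999, -0.002], [0.999, -0.037, -0.0], [-0.0, -0.002, -1.0]]
ft_force: [-0.3, 0.2, 1.5]
width: 0.011
grasp_force: 0.0
```

```bash
python3 go.py 60 71 224
```

```text
t 2.2667 press pos [ 58.5  45.4 223.5] F press [-0.3  0.2  1.5] w 0.010888404672127008
turn share [-0.0007  0.0001  0.0014]
shift share [ 0.0511  0.0032 -0.001 ]
```

>>> jog_arm(plan=[[[0.02, 0, 0], [0, 0, 0]], [[0.04, 0, 0], [0, 0, 0]], [[0.05, 0, 0], [0, 0, 0]], [[0.058, 0, 0], [0, 0, 0]], [[0.066, 0, 0], [0, 0, 0]]])

```text
time_s: 2.68
position: [595.1, 125.6, 224.8]
orientation: [[0.037, 0.999, 0.002], [0.999, -0.037, -0.0], [-0.0, 0.002, -1.0]]
ft_force: [-0.1, -3.2, 3.3]
width: 0.002
grasp_force: 1.8
```

```bash
python3 go.py
```

```text
t 2.6833 press pos [ 60.   77.7 224.8] F press [ 0.  -3.2  3.3] w 0.001784748966844182
turn share [0.0006 0.0001 0.0011]
```

In contact (about 3 N). Continue about 12 mm.

>>> jog_arm(plan=[[[0.006, 0, 0], [0, 0, 0]], [[0.012, 0, 0], [0, 0, 0]], [[0.018, 0, 0], [0, 0, 0]], [[0.024, 0, 0], [0, 0, 0]], [[0.026, 0, 0], [0, 0, 0]]])

```text
time_s: 3.1
position: [594.6, 138.7, 223.3]
orientation: [[0.038, 0.999, -0.001], [0.999, -0.038, -0.0], [-0.0, -0.001, -1.0]]
ft_force: [-0.5, -3.3, -1.0]
width: 0.004
grasp_force: 1.3
```

```bash
python3 go.py;python3 - <<'E'
from h import *
from go import O,Rp
S=cam('scene');b=S['color'][120:230,230:380];cv2.imwrite('pics/s2.png',cv2.resize(b,None,fx=5,fy=5,interpolation=2)[...,::-1])
E
```

```text
t 3.1 press pos [ 58.9  90.8 223.3] F press [-0.4 -3.3 -1. ] w 0.0039808621550656564
turn share [-0.0003  0.0001  0.0011]
t 3.1 press pos [ 58.9  90.8 223.3] F press [-0.4 -3.3 -1. ] w 0.0039808621550656564
turn share [-0.0003  0.0001  0.0011]
```

View pics/s2.png

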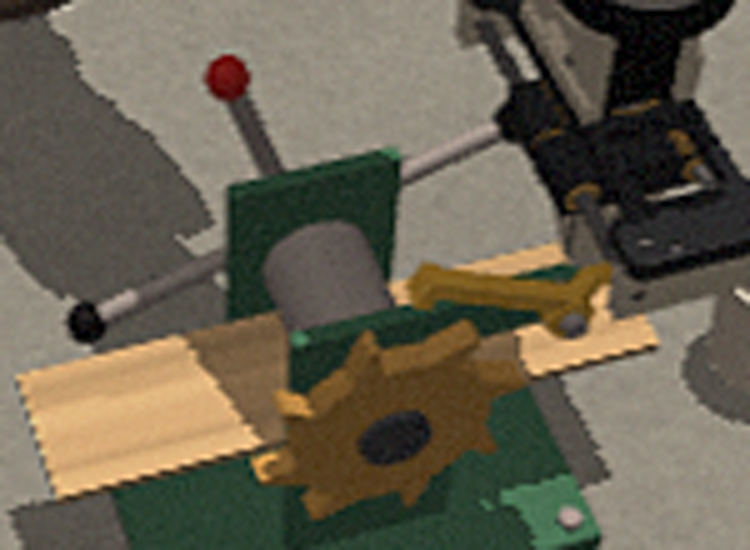

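>>> jog_arm(plan=[[[-0.01, 0, 0], [0, 0, 0]], [[-0.01, 0, -0.06], [0, 0, 0]], [[-0.01, 0, -0.12], [0, 0, 0]], [[-0.01, 0, -0.16], [0, 0, 0]], [[-0.06, -0.05, -0.17], [0, 0, 0]]])

```text
time_s: 3.57
position: [572.4, 114.7, 311.4]
orientation: [[0.031, 0.999, 0.006], [0.999, -0.031, 0.003], [0.003, 0.006, -1.0]]
ft_force: [-0.8, 0.4, -0.0]
width: 0.005
grasp_force: 0.0
```

>>> jog_arm(plan=[[[-0.06, -0.05, 0], [0, 0, 0]], [[-0.12, -0.1, 0], [0, 0, 0]], [[-0.18, -0.15, 0], [0, 0, 0]], [[-0.24, -0.2, 0], [0, 0, 0]], [[-0.29, -0.22, 0], [0, 0, 0]]])

```text
time_s: 3.98
position: [450.0, -33.1, 308.6]
orientation: [[0.038, 0.999, -0.001], [0.999, -0.038, 0.002], [0.002, -0.001, -1.0]]
ft_force: [0.3, -1.1, 0.4]
width: 0.008
grasp_force: 0.0
```

```bash
python3 go.py -75 -85 222; python3 - <<'E'
from h import *
from go import O,Rp
S=cam('scene');T=cam('top')
for c,b in((S,(225,120,375,225)),(T,(185,190,335,290))):
    print(blobs(c,'red',b)[0],blobs(c,'yellow',b)[0])
E
```

```text
t 3.9833 press pos [-78.5 -86.8 308.6] F press [ 0.3 -1.1  0.4] w 0.007912997238039343
turn share [-0.0004 -0.0006  0.0008]
shift share [0.0033 0.0073 0.1733]
t 3.9833 press pos [-78.5 -86.8 308.6] F press [ 0.3 -1.1  0.4] w 0.007912997238039343
turn share [-0.0004 -0.0006  0.0008]
[(54, [271, 131, 9, 8], [275.1, 134.6])] [(230, [312, 162, 47, 22], [338.4, 173.6])]
[] [(37, [192, 200, 4, 11], [193.7, 205.3]), (197, [209, 203, 36, 8], [227.0, 206.5]), (64, [236, 206, 24, 7], [250.9, 210.2]), (26, [264, 208, 6, 5], [266.8, 209.9]), (38, [272, 208, 7, 6], [275.3, 210.6]), (25, [225, 211, 10, 3], [229.8, 212.1]), (12, [281, 211, 4, 5], [282.9, 213.8])]
```

>>> jog_arm(plan=[[[0, 0.007, 0.06], [0, 0, 0]], [[0, 0.007, 0.12], [0, 0, 0]], [[0, 0.007, 0.176], [0, 0, 0]], [[0, 0.007, 0.176], [0, 0, 0]], [[0.02, 0.007, 0.176], [0, 0, 0]]])

```text
time_s: 4.5
position: [456.6, -22.4, 220.4]
orientation: [[0.04, 0.999, -0.003], [0.999, -0.04, -0.001], [-0.001, -0.003, -1.0]]
ft_force: [0.8, -0.8, 0.5]
width: 0.002
grasp_force: 0.0
```

```bash
python3 go.py -75 21 220
```

```text
t 4.5 press pos [-72.3 -75.9 220.4] F press [ 0.8 -0.8  0.5] w 0.0019486180013751088
turn share [-0.0008  0.0004  0.0003]
shift share [ 0.1938 -0.0052  0.0006]
```

>>> jog_arm(plan=[[[0.014, -0.003, 0], [0, 0, 0]], [[0.026, -0.005, 0], [0, 0, 0]], [[0.038, -0.005, 0], [0, 0, 0]], [[0.05, -0.005, 0], [0, 0, 0]], [[0.062, -0.005, 0], [0, 0, 0]]])

```text
time_s: 4.92
position: [456.6, 10.0, 221.6]
orientation: [[0.038, 0.999, 0.002], [0.999, -0.038, 0.0], [0.0, 0.002, -1.0]]
ft_force: [-0.7, -3.3, 2.6]
width: 0.006
grasp_force: 1.5
```

>>> jog_arm(plan=[[[0.012, 0, 0], [0, 0, 0]], [[0.024, 0, 0], [0, 0, 0]], [[0.036, 0, 0], [0, 0, 0]], [[0.048, 0, 0], [0, 0, 0]], [[0.06, 0, 0], [0, 0, 0]]])

```text
time_s: 5.33
position: [457.1, 40.2, 220.7]
orientation: [[0.038, 0.999, -0.0], [0.999, -0.038, -0.0], [-0.0, -0.0, -1.0]]
ft_force: [-0.5, -1.5, 1.1]
width: 0.002
grasp_force: 1.2
```

```bash
python3 go.py -75 21 220; python3 - <<'E'
from h import *
S=cam('scene');print(blobs(S,'red',(225,110,375,225))[0])
E
```

```text
t 5.3333 press pos [-74.4 -13.3 220.7] F press [-0.4 -1.5  1.1] w 0.0018405629832771876
turn share [-0.      0.      0.0011]
shift share [ 0.0686 -0.0009  0.0013]
[]
```

>>> jog_arm(plan=[[[0.012, 0, 0], [0, 0, 0]], [[0.024, 0, 0], [0, 0, 0]], [[0.036, 0, 0], [0, 0, 0]], [[0.048, 0, 0], [0, 0, 0]], [[0.058, 0, 0], [0, 0, 0]]])

```text
time_s: 5.8
position: [457.8, 69.0, 220.4]
orientation: [[0.038, 0.999, -0.001], [0.999, -0.038, -0.0], [-0.0, -0.001, -1.0]]
ft_force: [-1.0, -2.8, -0.9]
width: 0.007
grasp_force: 1.5
```

```bash
python3 go.py -75 21 220; python3 - <<'E'
from h import *
S=cam('scene');T=cam('top');print(blobs(S,'red',(225,110,375,225))[0])
for c,b in((S,(225,110,375,225)),(T,(160,255,335,300))):print(blobs(c,'black',b)[0])
E
```

```text
t 5.8 press pos [-74.9  15.5 220.4] F press [-0.9 -2.8 -0.9] w 0.006865447530003017
turn share [-0.0003  0.0001  0.0011]
shift share [ 0.0109 -0.0001  0.0008]
[]
[(457, [279, 110, 38, 20], [297.7, 117.6]), (33, [229, 113, 23, 11], [239.9, 119.3]), (100, [293, 129, 36, 10], [310.6, 134.1]), (50, [242, 161, 8, 8], [245.5, 164.5]), (30, [327, 161, 6, 7], [330.0, 164.1]), (52, [303, 203, 13, 10], [309.1, 207.4])]
[(36, [160, 255, 15, 4], [165.6, 255.9]), (9, [209, 255, 3, 7], [210.0, 257.3]), (1150, [230, 255, 49, 45], [245.9, 275.6]), (91, [302, 270, 10, 11], [306.4, 274.9])]
```

```bash
python3 - <<'E'
from h import *
from go import O,Rp
S=cam('scene');T=cam('top')
p,e=tri((S,(245.5,164.5)),(T,(306.2,275.1)));ax=np.array([457.02,53.56,133.75])
d=Rp.T@(p-ax);print(p,e,d,'elev below',np.degrees(np.arctan2(-d[2],-d[1])))
# spoke -y: elevation = -(22.5deg) + wheel
print('wheel',np.radians(22.5)+np.arctan2(d[2],-d[1]))
o,r=ray(S,330,164.1);n=Rp[:,0];t=((ax-o)@n)/(r@n);q=Rp.T@(o+t*r-ax);print(q,np.radians(22.5)-np.arctan2(q[2],q[1]))
E
```

```text
t 5.9 press pos [-74.8  16.2 220.5] F press [-0.7 -1.4 -0.6] w 0.005923163886612455
turn share [-0.0002 -0.0001  0.0015]
[449.85102574 -60.9415863  170.01435616] [0.1, 0.1] [  -2.46969969 -114.6992068    36.26435616] elev below -17.545349897993752
wheel 0.6989232058331664
[ 8.14758110e-14  1.17444368e+02 -3.97945061e+01] 0.7193947975546693
```

>>> jog_arm(plan=[[[0.004, 0, 0], [0, 0, 0]], [[0.009, 0, 0], [0, 0, 0]], [[0.013, 0, 0], [0, 0, 0]], [[0.013, 0, 0], [0, 0, 0]], [[0.013, 0, 0], [0, 0, 0]]])

```text
time_s: 6.42
position: [458.4, 75.1, 220.7]
orientation: [[0.038, 0.999, -0.0], [0.999, -0.038, 0.0], [0.0, -0.0, -1.0]]
ft_force: [-1.0, -2.0, -1.0]
width: 0.004
grasp_force: 0.8
```

```bash
cat > wh.py <<'E'
from h import *
from go import O,Rp
S=cam('scene');T=cam('top');ax=np.array([457.02,53.56,133.75])
a=max(b for b in blobs(S,'black',(235,145,260,180))[0] if b[0]<80)[2];b=max(b for b in blobs(T,'black',(295,262,320,290))[0])[2]
p,e=tri((S,a),(T,b));d=Rp.T@(p-ax);print(a,b,e,'wheel',np.radians(22.5)+np.arctan2(d[2],-d[1]))
E
python3 wh.py
```

```text
t 6.4167 press pos [-74.5  21.6 220.7] F press [-0.9 -2.1 -1. ] w 0.0040235059714356265
turn share [-0.     -0.      0.0011]
[246.4, 162.3] [305.5, 274.9] [0.5, 0.5] wheel 0.7696590800106782
```

>>> jog_arm(plan=[[[-0.02, 0, 0], [0, 0, 0]], [[-0.03, 0, -0.06], [0, 0, 0]], [[-0.03, 0, -0.12], [0, 0, 0]], [[-0.03, 0, -0.17], [0, 0, 0]], [[0.0, 0.05, -0.17], [0, 0, 0]]])

```text
time_s: 6.93
position: [483.5, 71.2, 311.4]
orientation: [[0.041, 0.999, 0.006], [0.999, -0.041, 0.004], [0.005, 0.006, -1.0]]
ft_force: [1.4, -0.8, 0.3]
width: 0.007
grasp_force: 0.0
```

>>> jog_arm(plan=[[[0.06, 0.05, 0], [0, 0, 0]], [[0.12, 0.1, 0], [0, 0, 0]], [[0.18, 0.15, 0], [0, 0, 0]], [[0.24, 0.2, 0], [0, 0, 0]], [[0.26, 0.22, 0], [0, 0, 0]]])

```text
time_s: 7.35
position: [600.3, 205.1, 304.6]
orientation: [[0.033, 0.999, 0.0], [0.999, -0.033, 0.002], [0.002, 0.0, -1.0]]
ft_force: [-1.3, -0.1, -0.4]
width: 0.004
grasp_force: 0.0
```

```bash
python3 go.py 60 150 224; python3 wh.py|tail -1
```

```text
t 7.35 press pos [ 61.9 157.4 304.6] F press [-1.3 -0.1 -0.4] w 0.0036114328832013085
turn share [ 0.     -0.0006  0.0027]
shift share [-0.015  -0.0039  0.1612]
[246.2, 162.4] [305.5, 274.7] [0.2, 0.2] wheel 0.7693663829220303
```

Wheel holds at about 0.77–0.78. Descend beside the tab, then push back.

>>> jog_arm(plan=[[[0, 0, 0.06], [0, 0, 0]], [[0, 0, 0.12], [0, 0, 0]], [[0, 0, 0.16], [0, 0, 0]], [[-0.02, 0, 0.16], [0, 0, 0]], [[-0.05, 0, 0.16], [0, 0, 0]]])

```text
time_s: 7.87
position: [596.5, 174.5, 225.5]
orientation: [[0.036, 0.999, -0.002], [0.999, -0.036, -0.0], [-0.0, -0.002, -1.0]]
ft_force: [1.3, -0.1, 1.4]
width: 0.005
grasp_force: 1.9
```

>>> jog_arm(plan=[[[-0.01, 0, 0], [0, 0, 0]], [[-0.02, 0, 0], [0, 0, 0]], [[-0.03, 0, 0], [0, 0, 0]], [[-0.04, 0, 0], [0, 0, 0]], [[-0.05, 0, 0], [0, 0, 0]]])

```text
time_s: 8.28
position: [596.9, 149.6, 226.7]
orientation: [[0.037, 0.999, 0.002], [0.999, -0.037, 0.001], [0.001, 0.002, -1.0]]
ft_force: [0.8, 3.0, 0.3]
width: 0.003
grasp_force: 1.0
```

```bash
python3 go.py 60 100 224
```

```text
t 8.2833 press pos [ 60.8 101.8 226.7] F press [0.7 3.  0.3] w 0.0034138034623536883
turn share [ 0.0005 -0.0003  0.0012]
shift share [-0.0036 -0.0015  0.0053]
```

Slow final push, small increments until the force rises at the stop.

>>> jog_arm(plan=[[[-0.002, 0, 0], [0, 0, 0]], [[-0.004, 0, 0], [0, 0, 0]], [[-0.004, 0, 0], [0, 0, 0]]])

```text
time_s: 8.53
position: [596.4, 148.1, 225.9]
orientation: [[0.037, 0.999, 0.0], [0.999, -0.037, 0.0], [0.0, 0.0, -1.0]]
ft_force: [0.3, 2.5, 2.1]
width: -0.001
grasp_force: 1.2
```

>>> jog_arm(plan=[[[-0.002, 0, 0], [0, 0, 0]], [[-0.004, 0, 0], [0, 0, 0]], [[-0.004, 0, 0], [0, 0, 0]]])

```text
time_s: 8.78
position: [596.4, 148.0, 225.8]
orientation: [[0.036, 0.999, 0.001], [0.999, -0.036, 0.002], [0.002, 0.0, -1.0]]
ft_force: [1.7, 6.7, 2.4]
width: 0.004
grasp_force: 3.6
```

>>> jog_arm(plan=[[[-0.002, 0, 0], [0, 0, 0]], [[-0.003, 0, 0], [0, 0, 0]], [[-0.003, 0, 0], [0, 0, 0]]])

```text
time_s: 9.03
position: [596.4, 147.9, 225.8]
orientation: [[0.035, 0.999, 0.001], [0.999, -0.035, 0.004], [0.004, 0.001, -1.0]]
ft_force: [1.1, 10.9, 1.7]
width: 0.006
grasp_force: 5.3
```

>>> jog_arm(plan=[[[0.02, 0, 0], [0, 0, 0]], [[0.06, 0, 0], [0, 0, 0]], [[0.1, 0, -0.06], [0, 0, 0]], [[0.16, 0, -0.12], [0, 0, 0]], [[0.24, 0, -0.16], [0, 0, 0]]])

```text
time_s: 9.45
position: [601.4, 258.9, 306.6]
orientation: [[0.042, 0.999, 0.002], [0.999, -0.042, -0.002], [-0.002, 0.002, -1.0]]
ft_force: [1.9, 0.1, -0.2]
width: 0.002
grasp_force: 0.0
```

>>> jog_arm(plan=[[[0.05, 0, 0], [0, 0, 0]], [[0.1, 0, 0], [0, 0, 0]], [[0.1, 0, 0], [0, 0, 0]], [[0.1, 0, 0], [0, 0, 0]], [[0.1, 0, 0], [0, 0, 0]]])

```text
time_s: 9.87
position: [602.4, 309.7, 303.3]
orientation: [[0.038, 0.999, -0.001], [0.999, -0.038, -0.002], [-0.002, -0.001, -1.0]]
ft_force: [-0.0, -0.3, 0.3]
width: 0.003
grasp_force: 0.0
```

```bash
python3 wh.py; python3 - <<'E'
from h import *
from go import O,Rp
S=cam('scene');T=cam('top')
print(blobs(S,'yellow',(300,140,375,225))[0],blobs(T,'yellow',(185,190,250,220))[0])
a=cv2.resize(S['color'][120:230,230:380],None,fx=5,fy=5,interpolation=2);cv2.imwrite('pics/end.png',a[...,::-1])
E
```

```text
t 9.8667 press pos [ 59.7 262.  303.3] F press [-0.  -0.3  0.3] w 0.0032897529384805285
turn share [-0.0002  0.0007  0.0008]
[246.4, 162.2] [305.3, 274.8] [0.2, 0.2] wheel 0.7737923312224819
t 9.9667 press pos [ 60.1 261.3 303.9] F press [-0.  -0.8  0.4] w 0.0021635521663098227
turn share [-0.      0.0004  0.0004]
[(24, [343, 162, 6, 8], [345.6, 165.8]), (152, [307, 178, 36, 12], [324.1, 183.3]), (7, [345, 178, 3, 3], [346.0, 179.3])] [(36, [205, 199, 4, 12], [206.1, 204.5]), (170, [216, 206, 34, 5], [232.5, 208.0])]
```

View pics/end.png

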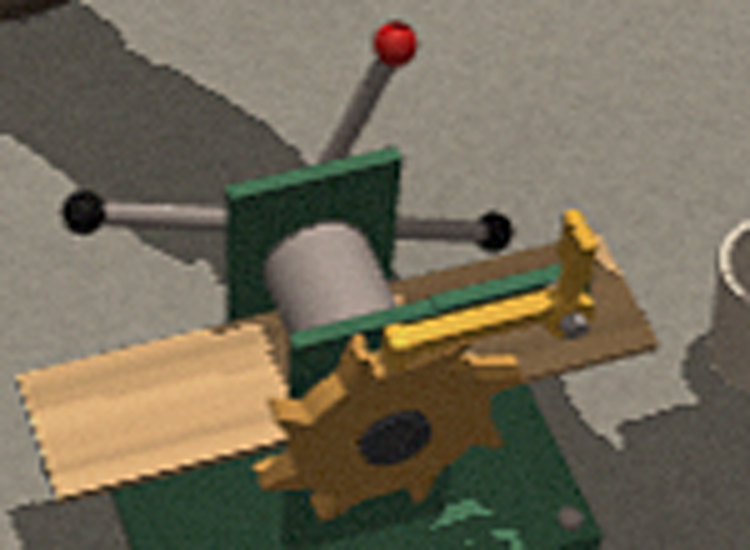

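The picture shows the red knob leaning to the pawl's side. The pawl is down in the gap with its tab at (345.6,165.8), the same pixels as at the start, and the gripper is clear.

```bash
python3 -c "
from plant import workorder;print(workorder.job_done())"
```

```text
the job is handed in; nothing more can be done
None
```

The press is back one notch (wheel measured at about 0.77 rad), the pawl is seated in the next gap, the gripper is clear, and the job is handed in; no verdict was returned.

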